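# Pop the square seed tin and trap it

### The arm

A 6-joint arm with a two-finger parallel gripper is mounted at the origin on the work surface. World frame = base frame: x ahead of the robot, y to its left, z up, the work surface at z = 0. Lengths are in m, angles in degrees, forces in N, time in s.
With the tool pointing down it reaches from about 0.275 to 0.725 m from the base axis. Payload 15.9 kg.
Tool frame: the origin (TCP) lies midway between the tips of the shut fingers; the grasp point (between the pads) lies 19 mm behind it; z points along the fingers, y is the line along which they close (so a half turn about z gives the same grasp; the last joint's range is limited). The gripper opens to 85 mm and grips with 20 to 120 N. Pads are 22 mm wide; open, the fingers measure 114 mm over their backs; the gripper's body (76 mm by 85 mm) begins 54 mm behind the grasp point. The pads swing forward as they close: fully open they stand 13 mm farther back than shut.
Start: joints at [67.38, 12.198, -1.971, 75.831, 0, 90], TCP at [0.192, 0.462, 0.231] pointing down, gripper open.
Joint ranges: [-170.91, 170.91], [-42.67, 98.43], [-65.05, 77.54], [-120.47, 116.71], [-90, 82.35], [-180, 180]. Speed limits (degrees/s): [108.29, 108.29, 136.94, 147.25, 180, 180].

### API

Orientations are given as [roll, pitch, yaw] about the fixed x, y, z axes, in that order (R = Rz(yaw) Ry(pitch) Rx(roll)).
In Python, from plant import bot gives the robot as it stands.
- The arm moves only by the shell command python3 -m pendant 'ROWS' [FORCE]. ROWS is JSON, a list that holds one entry, the list of rows, each a list of 5 numbers: the shift along the tool's x, y, z in cm, then the turn about the tool's z in rad, then the finger opening in cm, from 0 to 8.54. A call has exactly 5 rows; each row shifts and turns the commanded pose from where the row before left it, along the tool's axes as they then stand; what a row does not reach is not made up. A row lasts 1/12 s, in which the tool goes at most 41.7 mm and 7.16 degrees, less where a joint would pass 70% of its speed; a pose out of reach is approached as far as the arm can. A call is refused whole if a number of a shift passes 4.17 or a number of a turn 0.125, either way. A call with a gripper value outside its range is refused whole. The fingers move at their own pace and stop on an object; FORCE is the grip in N (left out, the last holds). Time passes only in rows, so rows that do not move let the fingers close, or fill a call up. It gives the time, the measured TCP pose, the force, the opening and the grip force at its end, in the units of the state.
- bot.get_state(): the state, without advancing time (a new reading comes with each control period).
- bot.snapshot(name): name is "side" or "top" or "wrist"; returns a dict with "image" (480x640x3 uint8, blue, green, red), "camera_matrix" (3x3 intrinsics, pixels), "distortion" ([k1, k2, p1, p2, k3] as OpenCV has them; the pictures are not rectified), "world_from_camera" (4x4, takes a point from camera to world coordinates); the wrist camera has in their place "T_tool_cam" (4x4, takes a point from camera to tool coordinates, whose origin is the TCP and whose axes are the flange's). Camera axes: x right, y down, z forward; pixel columns grow to the right and rows downward; lengths in m; the calibration is good to about 2 mm. A picture is of the moment at which its call begins: read the wrist's pose just before it. There is no depth.
- bot.finish_job(): hands the job in; it is judged then, once.
The state is a dict: "clock": time; "qpos": joint angles; "joint_velocities": joint speeds; "effort": joint torques, N m; "ee_pos": TCP position; "eef_rot": TCP orientation; "wrist_force": force on the tool from outside, world axes, zero at the start; "moment": the same for the moment, N m; "gripper_width": finger opening in m; "grasp_force": force on a finger pad.
Only numpy, scipy, OpenCV 4.12 (cv2) and the standard library are available. Lean on these libraries where they do the work, as an engineer would, in place of code of your own. Each camera call takes 0.05 s, during which the arm holds its last target. There are 200 camera calls.

### The job

Two spring dispensers on the potting bench each hold a seed tin, one square and one round. With one finger press down and keep down the button beside the square tin, so that the spring pops the tin out over the lowered catch and along its chute, and with the other finger trap the tin on the chute before it slides off the end. Do not pick the tin up, and leave everything else alone; finish while still holding the button down with the one finger and the popped tin stopped against the other.

Things in the scene. Friction and masses are not known exactly. Their poses are not given: they have to be found in the camera images.
- sq_dispenser: Fixed dispenser with the square tin. Origin on the bench under the chute's middle, below the stored tin's front. x points back to the spring housing (x 60 to 152 mm, 52 mm high), -x is the way the tin pops out, +y is the button's side. Level open-topped chute along x, 50 mm wide (y -25 to 25) between 5 mm walls; floor at z 30 mm, wall tops z 54 mm; x in front of -6 mm is free.
- sq_chute_end (a point): Middle of the open front end of the chute, on its floor (dispenser frame x -52, y 0, z 30 mm); beyond it is a drop to the bench. Between here and the catch a finger fits into the chute from above.
- sq_catch (a point): Middle of the top of the 4 mm thick steel catch bar, which crosses the chute in front of the tin (dispenser x -3.5 mm) and stands 8 mm above the chute floor. It is part of the button: pressed about 8 mm, it sinks below the floor and the spring pusher behind the tin (3.7 N, falling to 1.8 N after 90 mm) shoots the tin along -x, off the open end unless something stands in the chute.
- sq_pad_top (a point): Centre of the top of the button pad, a black plate 40 x 40 x 8 mm beside the chute. Dispenser frame: x -32, y 58 mm, z 50 mm up and 38 mm fully pressed, so still 8 mm higher than the chute floor. A 5 mm chute wall (y 25 to 30 mm, top z 54 mm) stands between pad and chute.
- sq_button (a joint): Press of this button in m: 0 up, 0.012 fully down (hard stop). Spring: 2.5 N at the top, 5.5 N at the bottom, plus up to about 4 N of rubbing between catch bar and tin. It springs up when released.
- square_tin: The square tin: plain steel, 44 (x) x 46 (y) x 36 (z) mm, 80 to 150 g, standing in the chute. Origin at the centre of its underside, stored at dispenser x 21 mm, y 0, z 30 mm.
- square_tin_mid (a point): Centre of the square tin, half-way up.
- rd_dispenser: The other dispenser, alike in every way, which holds the round tin. Origin and axes as for the first. To be left alone.
- rd_button (a joint): Press of the other dispenser's button in m, 0 up.
- round_tin: The round tin, plain steel, 44 mm across and 36 mm high, origin at the centre of its underside. To be left alone.
- clay_pot: Bystander: small round terracotta pot, 54 mm wide, 50 mm high, standing between the dispensers, origin as placed on the bench.
- black_pot_a: Bystander: black square nursery pot 60 mm wide and high, origin as placed on the bench.
- black_pot_b: Bystander: black square nursery pot 85 mm wide, 80 mm high, origin as placed on the bench.
- trowel: Bystander: flat hand trowel 260 mm long, lying, origin as placed on the bench.
- brush: Bystander: bench brush, lying, origin as placed on the bench.
- feed_bottle: Bystander: white bottle, 60 mm across, 160 mm high, origin as placed on the bench.
- pellet_jar: Bystander: glass jar, 70 mm across, 90 mm high, origin as placed on the bench.

How it is judged (in metres and radians):
On the way, in this order (a step that is already met when the one before it is completed fails the run):
1. the button beside the square tin is pressed (value of joint sq_button above 0.005 m).
2. the square tin has popped out over the catch (x of square_tin in the frame of sq_dispenser below 0.014 m).
3. the popped tin is stopped against a finger on the chute (contact force between the fingers and square_tin above 0.3 N and linear speed of square_tin below 0.03 m/s and x of square_tin in the frame of sq_dispenser between -0.035 and 0.014 m), for 0.3 s.
At the end, for the whole second after the job is handed in: A finger holds the button at least 8 mm down (over 1 N). The square tin is 7 to 55 mm out of its place, upright on the chute floor (4 mm), at rest, pressing on a finger with over 0.3 N. It was never lifted 12 mm; bystanders moved under 20 mm, the round tin under 10 mm (all of step 3 and value of joint sq_button above 0.008 m and contact force between the fingers and sq_button_c1 above 1 N and z of square_tin in the frame of sq_dispenser between 0.026 and 0.034 m and angle between square_tin's own z axis and vertical below 0.1 rad); the arm keeps its last pose, push and grip.
It fails at once if the square tin is lifted, or tipped over (z of square_tin in the frame of sq_dispenser above 0.042 m or angle between square_tin's own z axis and vertical above 0.35 rad).
It fails at once if the square tin slid off the chute (z of square_tin in the frame of sq_dispenser below 0.024 m or x of square_tin in the frame of sq_dispenser below -0.045 m).
It fails at once if the other dispenser's button pressed or its tin disturbed (value of joint rd_button above 0.004 m or distance of round_tin from where it was at the start of the episode above 0.01 m).
It fails at once if a bystander is pushed or knocked (distance of any of clay_pot, black_pot_a, black_pot_b, trowel, brush, feed_bottle, pellet_jar from where it was at the start of the episode above 0.02 m).
It also fails if it takes over 32 s, if anything falls off the work surface, if the arm or the gripper's body presses on something with over 40 N, if the wrist force passes 120 N, or if a joint passes its speed limit or range.

## Working session

There is one attempt and no reset: what is moved stays moved. The work goes in short steps, Python scripts to look and compute and a shell command to move; the robot and the scene stay as the last step left them, time stands still between calls to the robot, and variables do not carry over. Pictures are saved under pics/ and viewed, at most 10 in all, crops included, and the job is handed in when it is done.

```bash
mkdir -p pics; python3 - <<'E'
from plant import bot
import cv2,pickle
s=bot.get_state();print(s)
d={}
for n in("top","side"):
    r=bot.snapshot(n);d[n]=r;cv2.imwrite(f"pics/{n}0.png",r["image"]);print(n,r["camera_matrix"],r["distortion"],r["world_from_camera"])
pickle.dump(d,open("d0.pkl","wb"))
E
```

```text
{'clock': 0.0, 'qpos': array([ 6.73806471e+01,  1.22241376e+01, -2.00849243e+00,  7.58315595e+01,
       -1.21602836e-03,  9.00011922e+01]), 'joint_velocities': array([ 0.00176805,  0.05959857,  0.05742846, -0.01256992,  0.04602487,
       -0.04163313]), 'effort': array([ 8.24980689e-04, -6.86161137e+01,  4.87116981e+01,  1.78819383e-02,
       -1.41351643e-04,  1.63498595e-05]), 'ee_pos': array([0.1921774 , 0.46121996, 0.23082022]), 'eef_rot': array([-1.79935811e+02,  1.21736328e-03,  1.57379456e+02]), 'wrist_force': array([-0.00071001, -0.38281962, -0.46402017]), 'moment': array([ 0.04245296,  0.01906871, -0.00530562]), 'grasp_force': 0.0, 'gripper_width': 0.08547173463737336}
top [[504.64008289   0.         311.28087704]
 [  0.         504.64008289 245.36379783]
 [  0.           0.           1.        ]] [-0.07964794  0.          0.          0.          0.        ] [[-8.58615010e-04 -9.99657757e-01  2.61463550e-02  4.71437840e-01]
 [-9.99819059e-01  3.61307984e-04 -1.90189157e-02  4.23452540e-02]
 [ 1.90029598e-02 -2.61579539e-02 -9.99477188e-01  1.35019936e+00]
 [ 0.00000000e+00  0.00000000e+00  0.00000000e+00  1.00000000e+00]]
side [[476.43938079   0.         326.02782893]
 [  0.         476.43938079 236.52581177]
 [  0.           0.           1.        ]] [-0.07220779  0.          0.          0.          0.        ] [[-0.99956925 -0.01569876  0.0247963   0.47266369]
 [-0.02782944  0.77528393 -0.63099949  0.70297157]
 [-0.00931826 -0.63141775 -0.77538687  0.89597927]
 [ 0.          0.          0.          1.        ]]
```

View pics/top0.png

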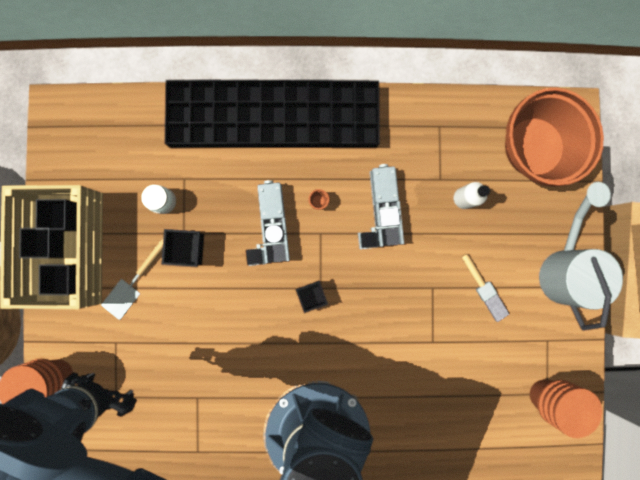

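View pics/side0.png

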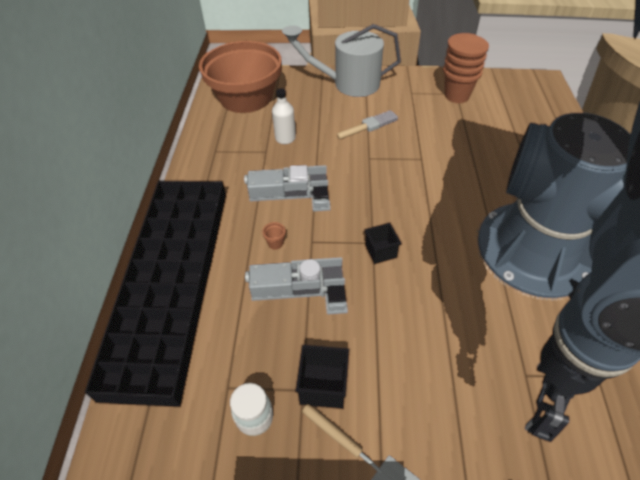

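The top view shows the square tin's dispenser at about (388,205), with the tin at (390,216), the pad at (371,240) and the chute end near (391,246). The round tin's dispenser is at (272,222).

```bash
cat > h.py <<'E'
import cv2,numpy as np
def ray(px,K,D,T):
    p=cv2.undistortPoints(np.array(px,float).reshape(-1,1,2),np.array(K),np.array(D))[:,0]
    d=np.c_[p,np.ones(len(p))]@T[:3,:3].T
    return T[:3,3],d
def onplane(px,K,D,T,z):
    o,d=ray(px,K,D,T); return o+d*((z-o[2])/d[:,2])[:,None]
def blobs(m,amin=30):
    n,l,s,c=cv2.connectedComponentsWithStats(m.astype(np.uint8))
    return [(i,s[i],c[i],l==i) for i in range(1,n) if s[i][4]>=amin]
E
python3 - <<'E'
from h import *
import pickle
r=pickle.load(open("d0.pkl","rb"))["top"];im=r["image"]
x0,y0,w,h=350,155,70,105
c=im[y0:y0+h,x0:x0+w].astype(int);v=c.max(2);sat=v-c.min(2)
a=(r["camera_matrix"],r["distortion"],r["world_from_camera"])
for nm,m,z in(("white",(v>225)&(sat<40),.066),("dark",v<60,.05),("grey",(v>90)&(sat<35),.053)):
    for i,s,ce,mm in blobs(m):
        cn=cv2.findContours(mm.astype(np.uint8),0,2)[0][0]
        rc=cv2.minAreaRect(cn); ctr=np.array(rc[0])+[x0,y0]
        print(nm,s,ctr.round(1),np.round(rc[1],1),round(rc[2],1),onplane([ctr],*a,z).round(4), onplane(cv2.boxPoints(rc)+[x0,y0],*a,z).round(3).tolist())
cv2.imwrite("pics/crop0.png",cv2.resize(im[y0:y0+h,x0:x0+w],None,fx=5.5,fy=5.5,interpolation=cv2.INTER_CUBIC))
E
```

```text
white [ 30  48  19  23 321] [389.  213.7] [21.9 17.9] 84.3 [[ 0.5862 -0.1814  0.066 ]] [[0.612, -0.156, 0.066], [0.617, -0.202, 0.066], [0.561, -0.207, 0.066], [0.556, -0.161, 0.066]]
dark [33 75  3 15 33] [384. 237.] [14.  2.] 90.0 [[ 0.5271 -0.1708  0.05  ]] [[0.545, -0.168, 0.05], [0.545, -0.174, 0.05], [0.509, -0.173, 0.05], [0.509, -0.168, 0.05]]
dark [ 12  78  17  14 206] [370.  239.5] [13. 16.] 90.0 [[ 0.5206 -0.1344  0.05  ]] [[0.537, -0.114, 0.05], [0.537, -0.155, 0.05], [0.504, -0.155, 0.05], [0.504, -0.114, 0.05]]
grey [  20    9   35   83 2052] [384.4 204.8] [81.6 31.9] 83.9 [[ 0.6105 -0.1719  0.053 ]] [[0.712, -0.12, 0.053], [0.721, -0.203, 0.053], [0.51, -0.224, 0.053], [0.501, -0.141, 0.053]]
grey [ 8 78 13 16 59] [361.3 241.7] [18.3  9. ] 57.3 [[ 0.5147 -0.1114  0.053 ]] [[0.528, -0.089, 0.053], [0.541, -0.108, 0.053], [0.501, -0.134, 0.053], [0.489, -0.114, 0.053]]
```

View pics/crop0.png

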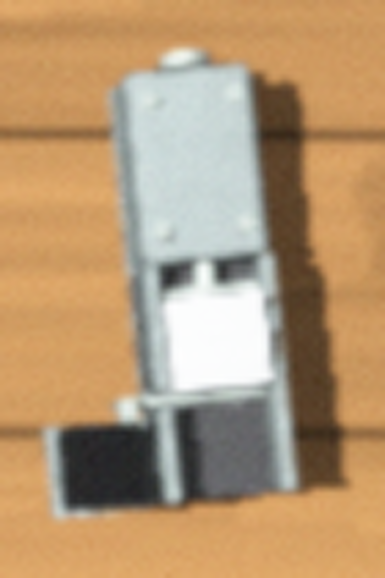

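The crop confirms the layout: pad on the left (+y), chute open towards the robot, dispenser yaw about 6°. I'm moving over it now and turning the tool to about 186°.

```bash
python3 -m pendant '[[[-1,-2.5,0,-0.125,5],[-1,-2.5,0,-0.125,5],[-1,-2.5,0,-0.125,5],[-1,-2.5,0,-0.125,5],[-1,-2.5,0,0,5]]]' 20; python3 -c "
from plant import bot
print(bot.get_state()['qpos'])"
```

```text
clock: 0.52
ee_pos: [0.2228, 0.3312, 0.2311]
eef_rot: [-180.0, -0.0, -173.4]
wrist_force: [0.3, -0.5, 0.6]
gripper_width: 0.0501
grasp_force: 0.0
[ 5.60624236e+01  3.75967035e-01 -1.54085534e+01  7.42463088e+01
  3.37836079e-03  4.94845569e+01]
```

```bash
python3 -m pendant '[[[-1.5,-3.4,0,0,5],[-1.5,-3.4,0,0,5],[-1.5,-3.4,0,0,5],[-1.5,-3.4,0,0,5],[-1.5,-3.4,0,0,5]]]'
python3 -m pendant '[[[-1.5,-3.4,0,0,5],[-1.5,-3.4,0,0,5],[-1.5,-3.4,0,0,5],[-1.5,-3.4,0,0,5],[-1.5,-3.4,0,0,5]]]'
python3 -m pendant '[[[-1.5,-3.4,0,0,5],[-1.5,-3.4,0,0,5],[-1.5,-3.4,0,0,5],[-1.5,-3.4,0,0,5],[0,0,0,0,5]]]'
python3 - <<'E'
from plant import bot
import cv2,pickle
s=bot.get_state();r=bot.snapshot("wrist");print(s["ee_pos"],s["eef_rot"],s["qpos"],s["joint_velocities"].max());print(r["T_tool_cam"],r["distortion"],r["camera_matrix"])
pickle.dump((s,r),open("w1.pkl","wb"));cv2.imwrite("pics/w1.png",r["image"])
E
```

```text
clock: 0.93
ee_pos: [0.316, 0.1698, 0.2313]
eef_rot: [180.0, 0.0, -173.9]
wrist_force: [1.3, 0.8, -0.4]
gripper_width: 0.0498
grasp_force: 0.0
clock: 1.35
ee_pos: [0.4085, 0.0083, 0.2312]
eef_rot: [180.0, -0.0, -174.0]
wrist_force: [1.4, 1.2, 0.2]
gripper_width: 0.0499
grasp_force: 0.0
clock: 1.77
ee_pos: [0.4839, -0.1232, 0.2302]
eef_rot: [-180.0, -0.0, -174.2]
wrist_force: [1.4, 0.1, 0.6]
gripper_width: 0.0499
grasp_force: 0.0
[ 0.48390401 -0.12323574  0.23017565] [-1.79952092e+02 -4.77688013e-02 -1.74175486e+02] [-1.42489852e+01  1.21604266e+01 -2.18163064e+00  7.56863665e+01
 -6.13931194e-02 -2.00735042e+01] 5.189610992183271
[[ 5.70388723e-04 -9.46651987e-01 -3.22257181e-01  8.27743105e-02]
 [ 9.99999640e-01  7.42565941e-04 -4.11357804e-04  4.88065028e-05]
 [ 6.28709889e-04 -3.22256830e-01  9.46652069e-01 -1.42167941e-01]
 [ 0.00000000e+00  0.00000000e+00  0.00000000e+00  1.00000000e+00]] [-0.06879402  0.          0.          0.          0.        ] [[387.02523059   0.         322.97806554]
 [  0.         387.02523059 242.30556489]
 [  0.           0.           1.        ]]
```

View pics/w1.png

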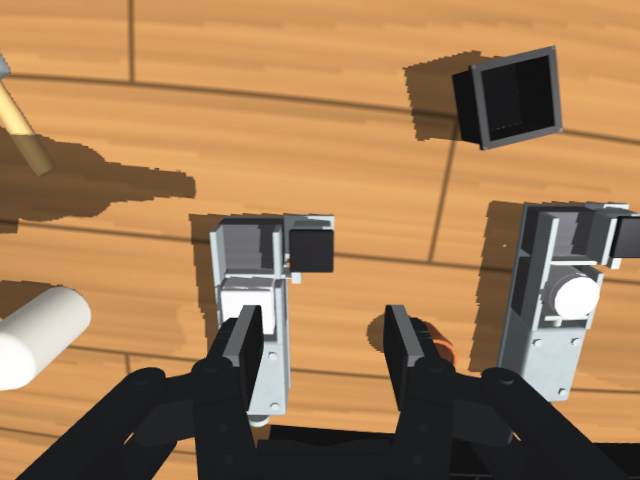

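The wrist view shows the square dispenser's pad at about (311,251), the open chute around (248,245) and the tin's front top edge at about (248,289). The clay pot at (440,345) sits below the tool and to its right.

```bash
python3 - <<'E'
from h import *
import pickle
from scipy.spatial.transform import Rotation as R
s,r=pickle.load(open("w1.pkl","rb"));im=r["image"].astype(int)
T=np.eye(4);T[:3,:3]=R.from_euler("xyz",s["eef_rot"],degrees=True).as_matrix();T[:3,3]=s["ee_pos"]
a=(r["camera_matrix"],r["distortion"],T@r["T_tool_cam"])
x0,y0=200,205;c=im[y0:300,x0:345];v=c.max(2);sat=v-c.min(2)
def rep(nm,m,z,amin=100):
    for i,st,ce,mm in blobs(m,amin):
        cn=cv2.findContours(mm.astype(np.uint8),0,2)[0][0]
        rc=cv2.minAreaRect(cn);b=cv2.boxPoints(rc)+[x0,y0]
        W=onplane(b,*a,z);e=W[1]-W[0];f=W[2]-W[1]
        print(nm,st[:5],b.round(0).tolist(),"ctr",onplane([np.array(rc[0])+[x0,y0]],*a,z).round(4)[0],"sides",np.linalg.norm(e).round(4),np.linalg.norm(f).round(4),"ang",np.degrees(np.arctan2(e[1],e[0])).round(1),np.degrees(np.arctan2(f[1],f[0])).round(1))
rep("pad",v<60,.05)
rep("white",(v>225)&(sat<30),.066,60)
# chute wall tops: bright rows profile
for row in(235,250,262):
    print(row,[(x,int(v[row-y0,x-x0])) for x in range(204,292,2)])
print(onplane([[290,231],[333,230],[334,271],[290,272]],*a,.05).round(4).tolist())
E
```

```text
pad [ 19  13  65  50 886] [[219.0, 218.0], [283.0, 218.0], [283.0, 267.0], [219.0, 267.0]] ctr [ 0.5173 -0.1839  0.05  ] sides 0.0556 0.0456 ang 95.8 4.0
pad [  89   24   44   43 1820] [[289.0, 229.0], [332.0, 229.0], [332.0, 271.0], [289.0, 271.0]] ctr [ 0.5189 -0.131   0.05  ] sides 0.0374 0.0396 ang 95.9 6.3
white [91 68  9 10 74] [[291.0, 273.0], [299.0, 273.0], [299.0, 282.0], [291.0, 282.0]] ctr [ 0.5396 -0.142   0.066 ] sides 0.0069 0.0085 ang 95.9 4.7
white [ 21  83  52  12 422] [[221.0, 288.0], [272.0, 288.0], [272.0, 299.0], [221.0, 299.0]] ctr [ 0.5594 -0.1833  0.066 ] sides 0.0449 0.0107 ang 96.1 3.3
235 [(204, 101), (206, 101), (208, 101), (210, 183), (212, 224), (214, 224), (216, 168), (218, 154), (220, 154), (222, 149), (224, 114), (226, 114), (228, 115), (230, 114), (232, 114), (234, 114), (236, 113), (238, 114), (240, 114), (242, 114), (244, 114), (246, 115), (248, 115), (250, 115), (252, 115), (254, 114), (256, 115), (258, 116), (260, 80), (262, 57), (264, 56), (266, 57), (268, 57), (270, 57), (272, 125), (274, 221), (276, 227), (278, 208), (280, 151), (282, 73), (2
[... 489 characters left out ...]
, 218), (280, 157), (282, 79), (284, 64), (286, 106), (288, 95), (290, 43)]
262 [(204, 101), (206, 101), (208, 102), (210, 102), (212, 156), (214, 225), (216, 226), (218, 189), (220, 157), (222, 157), (224, 153), (226, 116), (228, 112), (230, 113), (232, 113), (234, 112), (236, 114), (238, 114), (240, 114), (242, 114), (244, 114), (246, 113), (248, 114), (250, 115), (252, 115), (254, 115), (256, 115), (258, 115), (260, 106), (262, 57), (264, 57), (266, 58), (268, 58), (270, 57), (272, 63), (274, 177), (276, 222), (278, 220), (280, 171), (282, 96), (284, 79), (286, 106), (288, 126), (290, 54)]
[[0.5032, -0.1504, 0.05], [0.4984, -0.1132, 0.05], [0.5368, -0.1081, 0.05], [0.5419, -0.1475, 0.05]]
```

```bash
python3 -m pendant '[[[-1,-1,1.5,0,5],[-1,-1,3,0,5],[-1,-1,3,0,5],[-0.8,-1,3,0,5],[0,0,1.5,0,5]]]'
python3 -m pendant '[[[0,0,0,0,5],[0,0,0,0,5],[0,0,0,0,5],[0,0,0,0,5],[0,0,0,0,5]]]'
python3 - <<'E'
from plant import bot
import cv2,pickle
s=bot.get_state();r=bot.snapshot("wrist");print(s["ee_pos"],s["eef_rot"],s["wrist_force"])
pickle.dump((s,r),open("w2.pkl","wb"));cv2.imwrite("pics/w2.png",r["image"])
E
```

```text
clock: 2.23
ee_pos: [0.5235, -0.1544, 0.1078]
eef_rot: [179.9, -0.2, -174.0]
wrist_force: [0.4, 0.4, -0.9]
gripper_width: 0.05
grasp_force: 0.0
clock: 2.65
ee_pos: [0.5247, -0.1543, 0.1127]
eef_rot: [-180.0, 0.1, -174.0]
wrist_force: [0.8, -0.3, -0.3]
gripper_width: 0.0496
grasp_force: 0.0
[ 0.52467396 -0.15434475  0.11273917] [-1.79955239e+02  1.13852903e-01 -1.73952786e+02] [ 0.75252997 -0.2783266  -0.29698884]
```

View pics/w2.png

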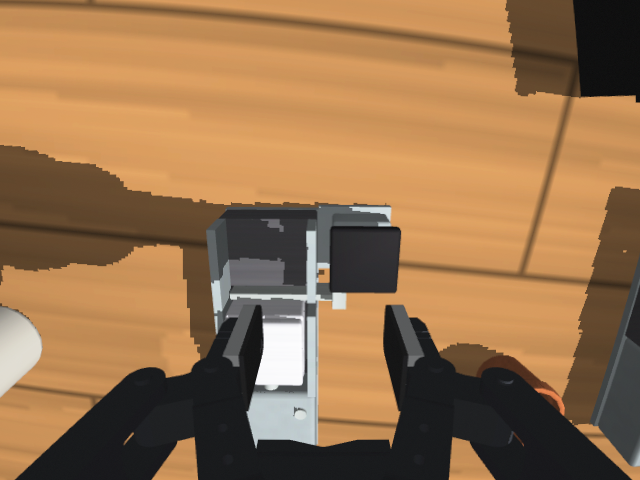

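This closer view shows the pad at about (365,259) and the chute walls at x≈215 and x≈312. The fingertips are at (243,310) and (400,310), straddling the inner wall.

```bash
python3 - <<'E'
from h import *
import pickle
from scipy.spatial.transform import Rotation as R
s,r=pickle.load(open("w2.pkl","rb"));im=r["image"].astype(int)
T=np.eye(4);T[:3,:3]=R.from_euler("xyz",s["eef_rot"],degrees=True).as_matrix();T[:3,3]=s["ee_pos"]
a=(r["camera_matrix"],r["distortion"],T@r["T_tool_cam"])
x0,y0=324,215;v=im[y0:300,x0:410].max(2)
b=max(blobs(v<70,100),key=lambda b:b[1][4]);print(b[1])
rc=cv2.minAreaRect(cv2.findContours(b[3].astype(np.uint8),0,2)[0][0]);bx=cv2.boxPoints(rc)+[x0,y0]
W=onplane(bx,*a,.05);pc=W.mean(0);e=[np.linalg.norm(W[1]-W[0]),np.linalg.norm(W[2]-W[1])]
print("pad",pc,e,bx.round(0).tolist())
y=np.radians(6);Rz=np.array([[np.cos(y),-np.sin(y)],[np.sin(y),np.cos(y)]])
o=pc[:2]-Rz@[-.032,.058];print("origin",o)
row=im[250].max(1);print([(x,int(row[x])) for x in list(range(206,234,2))+list(range(302,324,2))])
wl=onplane([[215,250],[312,250]],*a,.054);print("walls in disp",((wl[:,:2]-o)@Rz).round(4))
tcp=s["ee_pos"][:2];print("tcp disp",(tcp-o)@Rz)
d=o+Rz@[-.029,.029]-tcp;M=T[:2,:2];print("shift tool cm",d@M*100)
E
```

```text
[   5   11   72   67 4510]
pad [ 0.52005071 -0.13112962  0.05      ] [np.float64(0.040741958631125105), np.float64(0.03875799831572116)] [[329.0, 292.0], [330.0, 225.0], [400.0, 226.0], [399.0, 293.0]]
origin [ 0.55793806 -0.18546698]
[(206, 95), (208, 96), (210, 102), (212, 102), (214, 103), (216, 97), (218, 70), (220, 70), (222, 70), (224, 69), (226, 69), (228, 55), (230, 51), (232, 52), (302, 54), (304, 53), (306, 76), (308, 217), (310, 218), (312, 218), (314, 219), (316, 127), (318, 102), (320, 104), (322, 104)]
walls in disp [[-0.0395 -0.0256]
 [-0.0396  0.0283]]
tcp disp [-0.02982872  0.03442878]
shift tool cm [-0.0824243  -0.54294623]
```

```bash
python3 -m pendant '[[[-0.1,-0.5,1.2,0,5],[0,0,1.2,0,5],[0,0,1.2,0,5],[0,0,0.9,0,5],[0,0,0,0,5]]]'
python3 -m pendant '[[[0,0,0.4,0,5],[0,0,0.3,0,5],[0,0,0.2,0,5],[0,0,0,0,5],[0,0,0,0,5]]]'
```

```text
clock: 3.12
ee_pos: [0.5248, -0.159, 0.0651]
eef_rot: [180.0, -0.1, -174.0]
wrist_force: [-0.1, 0.5, -0.8]
gripper_width: 0.0498
grasp_force: 0.0
clock: 3.53
ee_pos: [0.5257, -0.1594, 0.0575]
eef_rot: [-180.0, 0.0, -174.0]
wrist_force: [-0.5, -0.7, 0.2]
gripper_width: 0.0503
grasp_force: 0.0
```

```bash
python3 -m pendant '[[[0,0,0.3,0,5],[0,0,0.3,0,5],[0,0,0.2,0,5],[0,0,0,0,5],[0,0,0,0,5]]]'
python3 -m pendant '[[[0,0,0.3,0,5],[0,0,0.2,0,5],[0,0,0,0,5],[0,0,0,0,5],[0,0,0,0,5]]]'
```

```text
clock: 3.95
ee_pos: [0.5254, -0.1593, 0.0491]
eef_rot: [180.0, -0.0, -174.0]
wrist_force: [-0.5, 0.7, -0.2]
gripper_width: 0.0498
grasp_force: 0.0
clock: 4.37
ee_pos: [0.5255, -0.1593, 0.0443]
eef_rot: [180.0, -0.0, -174.0]
wrist_force: [0.3, 0.1, 0.5]
gripper_width: 0.05
grasp_force: 0.3
```

```bash
python3 -m pendant '[[[0,0,0.2,0,5],[0,0,0.2,0,5],[0,0,0.2,0,5],[0,0,0,0,5],[0,0,0,0,5]]]'
python3 -c "
from plant import bot;import cv2
r=bot.snapshot('wrist');cv2.imwrite('pics/w3.png',r['image'])"
```

```text
clock: 4.78
ee_pos: [0.5254, -0.1593, 0.0381]
eef_rot: [180.0, -0.0, -174.0]
wrist_force: [-1.5, -0.5, 2.3]
gripper_width: 0.0502
grasp_force: 3.6
```

View pics/w3.png

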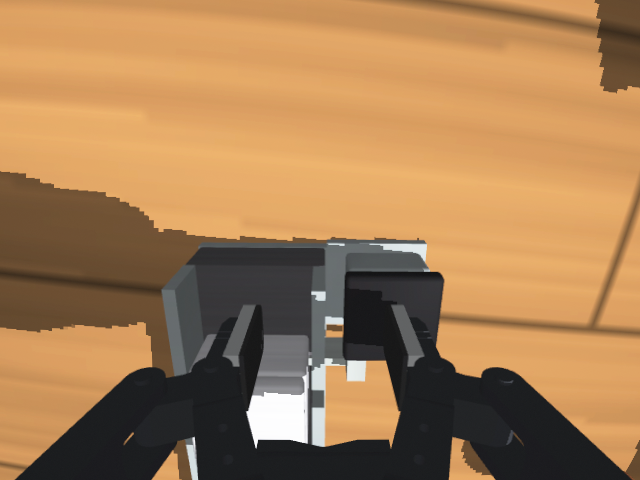

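The fingers are on the pad and in the chute, and force is starting to build (2.3 N up, -1.5 N along x). The tin's front is at about row 340, just behind the chute finger. I'm continuing to press towards the stop.

```bash
python3 -m pendant '[[[0,0,0.2,0,5],[0,0,0.2,0,5],[0,0,0.1,0,5],[0,0,0,0,5],[0,0,0,0,5]]]'
python3 -m pendant '[[[0,0,0.1,0,5],[0,0,0.1,0,5],[0,0,0,0,5],[0,0,0,0,5],[0,0,0,0,5]]]'
```

```text
clock: 5.25
ee_pos: [0.5256, -0.1592, 0.0344]
eef_rot: [180.0, 0.0, -174.0]
wrist_force: [-10.0, 1.9, 26.3]
gripper_width: 0.05
grasp_force: 15.3
clock: 5.67
ee_pos: [0.5257, -0.1591, 0.0338]
eef_rot: [180.0, 0.1, -174.0]
wrist_force: [-19.3, 4.6, 51.5]
gripper_width: 0.0499
grasp_force: 28.6
```

```bash
python3 -m pendant '[[[0,0,-0.1,0,5],[0,0,-0.05,0,5],[0,0,0,0,5],[0,0,0,0,5],[0,0,0,0,5]]]'
python3 -c "
from plant import bot;import cv2,numpy as np
w=bot.snapshot('wrist')['image'];s=bot.snapshot('side')['image'];t=bot.snapshot('top')['image']
f=lambda a:cv2.resize(a,(400,300),interpolation=cv2.INTER_CUBIC)
cv2.imwrite('pics/m4.png',np.vstack([np.hstack([f(w[180:480,120:520]),f(s[150:225,235:335])]),np.hstack([f(t[180:270,340:460]),f(s[120:300,230:470])])]))"
```

```text
clock: 6.08
ee_pos: [0.5256, -0.1592, 0.0342]
eef_rot: [180.0, 0.1, -174.0]
wrist_force: [-11.6, 3.2, 32.4]
gripper_width: 0.0502
grasp_force: 18.7
```

View pics/m4.png

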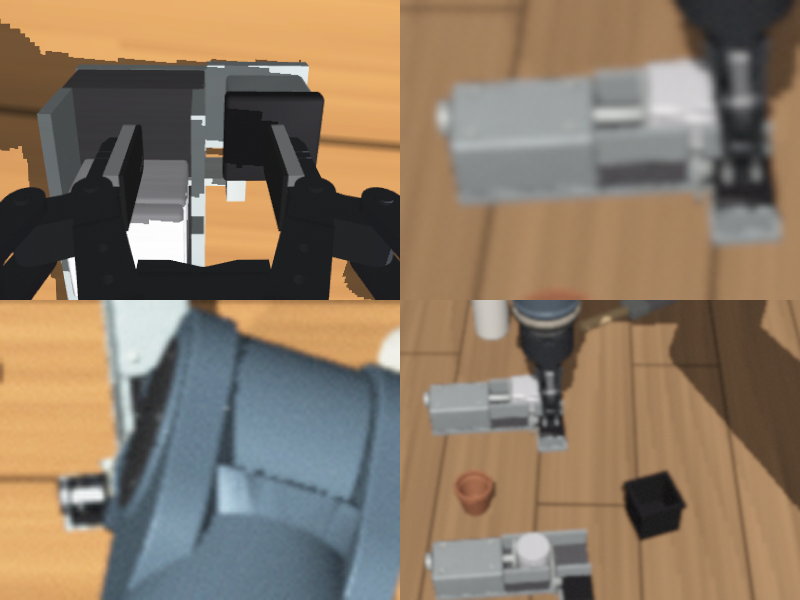

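The side view shows the tin popped out with the pusher extended, stopped against the chute finger. The pad is at its hard stop: a fingertip height of about 38 mm and stiff contact. I'll ease off the excess force and check.

```bash
python3 -m pendant '[[[0,0,-0.06,0,5],[0,0,0,0,5],[0,0,0,0,5],[0,0,0,0,5],[0,0,0,0,5]]]'
python3 -m pendant '[[[0,0,0,0,5],[0,0,0,0,5],[0,0,0,0,5],[0,0,0,0,5],[0,0,0,0,5]]]'
```

```text
clock: 6.65
ee_pos: [0.5255, -0.1592, 0.0344]
eef_rot: [180.0, 0.0, -174.0]
wrist_force: [-9.5, 1.4, 24.9]
gripper_width: 0.0503
grasp_force: 14.7
clock: 7.07
ee_pos: [0.5255, -0.1592, 0.0344]
eef_rot: [180.0, 0.0, -174.0]
wrist_force: [-10.0, 2.3, 24.8]
gripper_width: 0.05
grasp_force: 14.8
```

```bash
python3 -c "
from plant import bot
print(bot.finish_job())"
```

```text
the job is handed in; nothing more can be done
None
```

I handed the job in at about 7 s: one finger held the square tin's button against its hard stop (about 25 N upward on the wrist), and the side view showed the popped tin resting against the other finger in the chute; the judge's verdict was not returned.

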